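Free the seized clamp knob and reset the stop of the bread-slicing board

ROBOT

A 6-joint arm with a two-finger parallel gripper is mounted at the origin on a cart in front of the work surface, level with it; the furniture and walls round the work are solid. World frame = base frame: x ahead of the robot, y to its left, z up, the work surface at z = 0. Lengths are in m, angles in rad, forces in N, time in s.
With the tool pointing down it reaches from about 0.3 to 0.875 m from the base axis. Payload 6.4 kg.
Tool frame: the origin (TCP) lies between the finger pads; the fingertips stand 8 mm ahead of it and the grasp point (between the pads) lies 11 mm behind it (ctrl.finger_overhang is the distance from the TCP to the fingertips, in m); z points along the fingers, y is the line along which they close (so a half turn about z gives the same grasp; the last joint's range is limited). The gripper opens to 85 mm and grips with 20 to 120 N. Pads are 22 mm wide; open, the fingers measure 114 mm over their backs; the gripper's body (76 mm by 85 mm) begins 54 mm behind the grasp point. The pads swing forward as they close: fully open they stand 13 mm farther back than shut.
Start: joints at [-1.392, 0.181, 1.607, -0, 1.354, -0.206], TCP at [0.216, -0.533, 0.239] pointing down, gripper open.
Joint ranges: [-2.99, 2.99], [-0.89, 2.07], [0.3, 2.58], [-1.14, 4.28], [0, 2.63], [-3.12, 3.12]. Speed limits (rad/s): [2.57, 2.57, 3.01, 3.14, 3.14, 3.14].

INTERFACE

Orientations are given as a unit quaternion [w, x, y, z].
In Python, from bench import ctrl, camera gives the robot as it stands.
- The arm moves only by the shell command python3 -m pendant 'ROWS' [OPENING]. ROWS is JSON, a list of rows, each a list of 6 numbers: the shift along the world's x, y, z normalised to -1 to 1, where 1 is 200 mm, then the turn, a rotation vector about the world's x, y, z normalised to -1 to 1, where 1 is pi/2 rad. In form: [[dx, dy, dz, rx, ry, rz], ...]. A call has exactly 10 rows; each row shifts and turns the commanded pose from where the row before left it; what a row does not reach is not made up. A row lasts 1/8 s, in which the tool goes at most 62.5 mm and 10.7 degrees, less where a joint would pass 70% of its speed; a pose out of reach is approached as far as the arm can. A call with a number of a shift or a turn outside -1 to 1 is refused whole. A call with a gripper value outside its range is refused whole. OPENING is the opening, from -1 (shut) to 1 (fully open), set as the call begins (- or left out, the last holds). The fingers move at their own pace and stop on an object; the grip force is fixed at half the most. Time passes only in rows, so rows that do not move let the fingers close, or fill a call up. It gives the time, the measured TCP pose, the force, the opening and the grip force at its end, in the units of the state.
- ctrl.get_obs(): the state, without advancing time (a new reading comes with each control period).
- camera(name): name is "scene" or "side" or "wrist"; returns a dict with "color" (420x560x3 uint8, blue, green, red), "fx", "fy", "cx", "cy" (pixels), "xyz" and "rotation" of the camera in the world; the wrist camera has in their place "hand_eye" (4x4, takes a point from camera to tool coordinates, whose origin is the TCP and whose axes are the flange's). Camera axes: x right, y down, z forward; pixel columns grow to the right and rows downward; lengths in m; the calibration is good to about 2 mm. A picture is of the moment at which its call begins: read the wrist's pose just before it. There is no depth.
- ctrl.hand_in(): hands the job in; it is judged then, once.
The state is a dict: "time_s": time; "q": joint angles; "dq": joint speeds; "joint_efforts": joint torques, N m; "eef_pos": TCP position; "eef_rot": TCP orientation; "wrist_force": force on the tool from outside, world axes, zero at the start; "torque": the same for the moment, N m; "opening": opening from 0.0 (shut) to 1.0 (fully open); "grasp_force": force on a finger pad.
Only numpy, scipy, OpenCV 4.12 (cv2) and the standard library are available. Lean on these libraries where they do the work, as an engineer would, in place of code of your own. Each camera call takes 0.05 s, during which the arm holds its last target. There are 200 camera calls.

TASK

The stop of the bread-slicing board stands too far from the half loaf, and its clamp knob has seized. Break the knob loose with a short firm twist anticlockwise, back it off freely by about a quarter turn, and slide the stop up until it just rests against the heel of the loaf, without squashing the bread; then turn the knob clockwise until the stop is clamped hand-tight again, without straining the screw. Leave the loaf at the knife gate and everything else where it stands.

Things in the scene. Friction and masses are not known exactly. Their poses are not given: they have to be found in the camera images.
- knob_grip (a point): Centre of the clamp knob's black bar, the part to grip, about 111 mm above the table. Bar 58 mm long, 14 mm thick, 30 mm tall, upright flats, rounded ends; 8 mm of thin neck below it, then a 25 mm round hub. Right-hand screw, lead 4 mm a turn (rises 0.64 mm per rad loosened). Site axes: z up along the screw, y along the bar, x across its 14 mm thickness; moves with the knob.
- knob (a joint): Turn of the knob, rad; grows anticlockwise from above (loosening). Starts seized near 0: breaks loose at 0.4 to 0.6 N m, resistance gone after 0.5 rad, then free at 0.05 N m. It bites again at another value, 0 to 0.9 rad further clockwise, the strip being worn: tighten by feel. From first bite torque climbs 1.2 N m per rad; hand-tight is 0.35 to 0.6 N m, under 0.3 too loose, over 0.7 too tight.
- stop: Sliding stop: aluminium carriage 66 mm (x) by 58 mm (y) astride the steel strip, with an upright face plate 92 mm wide, 58 mm high at its -y end. Origin on the screw axis at board-top height. It slides only along its own y axis, -y towards loaf and gate, 30 to 110 mm to the loaf; friction about 2.5 N with the knob loose, held fast when it is tight.
- stop_face (a point): Middle of the stop's front face, the surface that meets the loaf, 45 mm from the screw axis towards -y and 30 mm above the board top; axes as the stop's.
- screw: The clamp screw in the carriage (10 mm steel), which carries the knob and presses its rubber-faced foot (25 mm across) down on the strip; origin on its axis at board-top height.
- strip: The flush steel strip, 30 mm wide, along the middle of the board, on which the screw's foot bears; its far end is flat, nearer the gate it is worn lower by up to 0.6 mm. Origin as the board's.
- board: Beech slicing board 150 mm (x) by 340 mm (y), fixed to the table, top 22 mm above the table; origin under its centre. The stop slides along its y axis; a low aluminium rail runs along its +x edge.
- gate_face (a point): The knife gate: two pairs of steel uprights 96 mm tall, fixed across the board. This point lies midway between the uprights in the plane that faces the loaf, 35 mm above the board; +y points to the loaf.
- loaf: Half a tin loaf of bread, loose, 92 mm wide (x), 84 mm long (y), 72 mm high, standing on the board with its pale cut face (-y) at the gate (2 mm of play at most) and its crusty heel (+y) towards the stop. Origin at the centre of its underside. It bears a push of at most 25 N.
- loaf_heel (a point): Middle of the loaf's heel, the end that the stop must rest against, 30 mm above the board.
- loaf_cut (a point): Middle of the loaf's cut face, 35 mm above the board.
- fork_1: Steel fork, 196 mm long, on the table in front of the board (bystander).
- salt_shaker: Salt shaker, 44 mm across, 90 mm tall, beyond the gate end of the board (bystander).
- tumbler_2: Tea glass, 67 mm across, 95 mm tall, behind the board (bystander).

How it is judged:
On the way, in this order (a step that is already met when the one before it is completed fails the run):
1. the knob is broken loose and turned back freely by nearly a quarter turn (1.0 rad), its screw off the strip (value of joint knob above 1.06 rad and contact force between screw and strip below 1 N), for 0.2 s.
2. the stop rests against the heel of the loaf (gap under 3 mm) (y of loaf_heel in the frame of stop_face above -0.003 m), for 0.2 s.
At the end, for the whole second after the job is handed in: The stop's face is within 3 mm of the loaf's heel, the screw presses on the strip with 22 to 72 N (hand-tight), and the loaf lies flat with its cut face within 4 mm of the gate (y of loaf_heel in the frame of stop_face above -0.003 m and contact force between screw and strip between 22 and 72 N and y of loaf_cut in the frame of gate_face below 0.004 m and angle between loaf's own z axis and vertical below 0.06 rad and linear speed of stop below 0.005 m/s); the robot touches nothing.
It fails at once if the bread is squashed: the stop pushes the loaf with more than 25 N (contact force between stop and loaf above 25 N).
It fails at once if the screw is strained: it presses on the strip with more than 100 N (contact force between screw and strip above 100 N).
It fails at once if something else on the table is moved by more than 20 mm (distance of any of fork_1, salt_shaker, tumbler_2 from where it was at the start of the episode above 0.02 m).
It also fails if it takes over 64 s, if anything falls off the work surface, if the arm or the gripper's body presses on something with over 40 N, if the wrist force passes 120 N, or if a joint passes its speed limit or range.

## Working session

There is one attempt and no reset: what is moved stays moved. The work goes in short steps, Python scripts to look and compute and a shell command to move; the robot and the scene stay as the last step left them, time stands still between calls to the robot, and variables do not carry over. Pictures are saved under pics/ and viewed, at most 13 in all, crops included, and the job is handed in when it is done.

```bash
mkdir -p pics; ls; cat > h.py <<'E'
import numpy as np, cv2
from bench import ctrl, camera
from scipy.spatial.transform import Rotation as R
def snap(n,f):
    c=camera(n); cv2.imwrite('pics/'+f,c['color']); return c
def proj(c,p):
    q=np.array(c['rotation']).reshape(3,3).T@(np.array(p)-np.array(c['xyz']))
    return c['fx']*q[0]/q[2]+c['cx'], c['fy']*q[1]/q[2]+c['cy']
def ray(c,u,v):
    d=np.array([(u-c['cx'])/c['fx'],(v-c['cy'])/c['fy'],1.])
    return np.array(c['xyz'],float), np.array(c['rotation']).reshape(3,3)@d
def atz(c,u,v,z):
    o,d=ray(c,u,v); return o+d*(z-o[2])/d[2]
def tri(a,b):
    A=np.zeros((3,3));r=np.zeros(3)
    for o,d in(a,b):
        d=d/np.linalg.norm(d);P=np.eye(3)-np.outer(d,d);A+=P;r+=P@o
    return np.linalg.solve(A,r)
def wcam(o,c):
    # wrist camera to world
    H=np.array(c['hand_eye']).reshape(4,4);Q=o['eef_rot'];r=R.from_quat([Q[1],Q[2],Q[3],Q[0]]).as_matrix()
    c['rotation']=r@H[:3,:3];c['xyz']=r@H[:3,3]+np.array(o['eef_pos']);return c
E
python3 - <<'E'
from h import *
import pickle
d={}
for n in('scene','side'):
    d[n]=snap(n,n+'1.png');print(n,d[n]['fx'],d[n]['xyz'],np.round(d[n]['rotation'],2).tolist())
pickle.dump(d,open('c.pkl','wb'))
print(ctrl.get_obs())
E
```

```text
pics
scene 484.09139023039205 [-0.04278982  0.61944845  0.53173586] [0.18, -0.32, 0.79, -0.5]
side 513.0574128656945 [0.4834176  0.97710035 0.6749169 ] [0.02, -0.03, 0.86, -0.5]
{'time_s': 0.1, 'q': array([-1.39231571e+00,  1.81497826e-01,  1.60791611e+00, -3.44366689e-06,
        1.35379140e+00, -2.06305356e-01]), 'dq': array([-0.00015032, -0.0024388 , -0.00259227, -0.00043251,  0.00064967,
       -0.00052224]), 'joint_efforts': array([ 3.25671399e-04, -4.45876300e+01, -3.52236986e+01, -2.45658057e-04,
        4.19065604e-03,  9.70827898e-06]), 'eef_pos': array([ 0.21575635, -0.53245988,  0.23845284]), 'eef_rot': array([-8.06288291e-04,  9.81549097e-01,  1.91208576e-01,  9.53679177e-06]), 'wrist_force': array([ 0.62569148,  0.06402562, -0.04457999]), 'torque': array([-0.01848214, -0.00157633,  0.01663725]), 'grasp_force': 0.0, 'opening': 1.0055977143933288}
```

View pics/scene1.png

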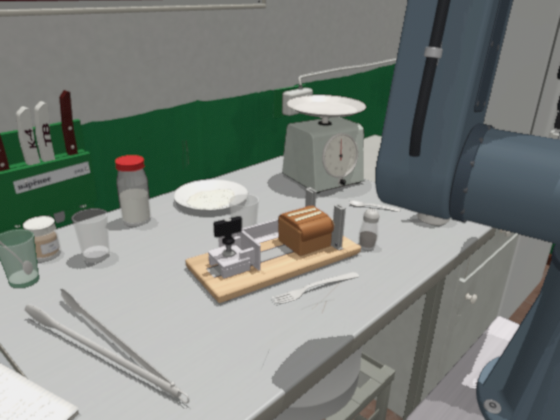

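View pics/side1.png

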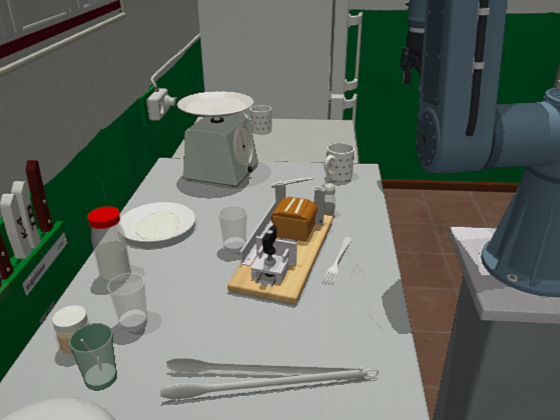

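Scene: knob bar at about (228,227), board corners (189,262), (213,290), (361,249). Side: knob bar at about (269,240), board corners (233,288), (297,299), (334,215).

```bash
cat >> h.py <<'E'
def fix(c):
    Q=c['rotation'];c['rotation']=R.from_quat([Q[1],Q[2],Q[3],Q[0]]).as_matrix() if np.size(Q)==4 else np.array(Q);return c
E
python3 - <<'E'
from h import *
import pickle
d=pickle.load(open('c.pkl','rb'));s=fix(d['scene']);t=fix(d['side'])
for n,a,b in(('knob',(228,227),(269,240)),('c1',(189,262),(233,288)),('c2',(213,290),(297,299)),('c3',(361,249),(334,215))):
    print(n,tri(ray(s,*a),ray(t,*b)).round(3))
for c,n,P in((s,'scene',[(189,262),(213,290),(361,249)]),(t,'side',[(233,288),(297,299),(334,215)])):
    print(n,[atz(c,*p,.022 ).round(3).tolist() for p in P], 'knob',atz(c,*((228,227) if n=='scene' else (269,240)),.111).round(3))
a=cv2.resize(s['color'][180:310,170:380],None,fx=3.8,fy=3.8,interpolation=2)[:,:800]
cv2.imwrite('pics/z1.png',a)
E
```

```text
knob [0.582 0.098 0.106]
c1 [0.654 0.142 0.014]
c2 [0.519 0.19  0.035]
c3 [ 0.442 -0.152  0.02 ]
scene [[0.646, 0.146, 0.022], [0.539, 0.173, 0.022], [0.437, -0.142, 0.022]] knob [0.575 0.103 0.111]
side [[0.651, 0.155, 0.022], [0.519, 0.181, 0.022], [0.443, -0.158, 0.022]] knob [0.58  0.108 0.111]
```

View pics/z1.png

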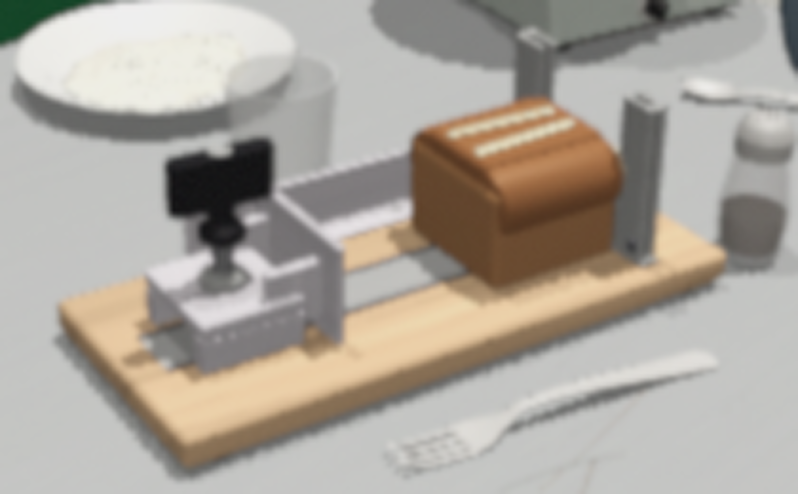

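Zoom: the bar is seen nearly broadside, with the stop about 60 mm from the loaf. Knob is near (0.58, 0.10, 0.108), board yaw about -13.6°. Moving the wrist camera over it.

```bash
python3 -m pendant '[[0.16,0.26,0.02,0,0,0],[0.16,0.26,0.02,0,0,0],[0.16,0.26,0.02,0,0,0],[0.16,0.26,0.02,0,0,0],[0.16,0.26,0.02,0,0,0],[0.16,0.26,0.02,0,0,0],[0.16,0.26,0.02,0,0,0],[0.16,0.26,0.02,0,0,0],[0.16,0.26,0.02,0,0,0],[0.16,0.26,0.02,0,0,0]]' 1
python3 - <<'E'
from h import *
import pickle
o=ctrl.get_obs();c=wcam(o,snap('wrist','w1.png'));pickle.dump(c,open('w1.pkl','wb'))
print(o['eef_pos'],o['eef_rot'],c['xyz'],c['hand_eye'],proj(c,(.578,.1,.111)))
E
```

```text
time_s: 1.35
eef_pos: [0.5365, -0.011, 0.2792]
eef_rot: [0.0, 0.982, 0.191, -0.0]
wrist_force: [0.6, -1.2, 0.6]
opening: 1.003
grasp_force: 0.0
[ 0.53646252 -0.0109756   0.27919703] [ 3.31957702e-05  9.81535820e-01  1.91278400e-01 -8.63490097e-05] [0.60886844 0.01924678 0.41302783] [[ 4.88552461e-04 -9.51366674e-01 -3.08060405e-01  7.84315328e-02]
 [ 9.99999505e-01  7.31806166e-04 -6.74100844e-04 -8.18632783e-04]
 [ 8.66757582e-04 -3.08059923e-01  9.51366560e-01 -1.33845118e-01]
 [ 0.00000000e+00  0.00000000e+00  0.00000000e+00  1.00000000e+00]] (np.float64(177.04082412322126), np.float64(99.88143183333584))
```

View pics/w1.png

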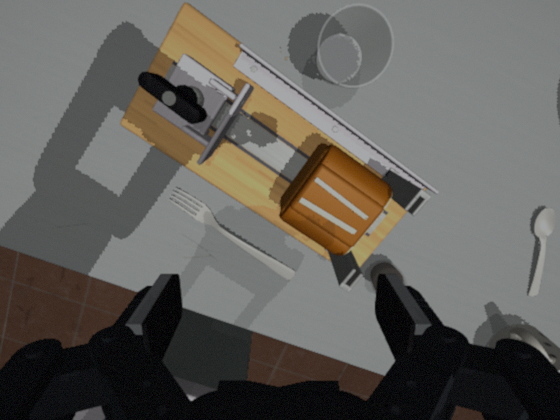

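Wrist view: bar ends at (141,77) and (205,118), centre dot (168,97); plate ends at (251,86)/(203,161); board far edge (186,3)–(122,123); loaf heel edge (330,146)–(282,215); uprights at (418,200) and (350,275).

```bash
python3 - <<'E'
from h import *
import pickle
c=pickle.load(open('w1.pkl','rb'));d=pickle.load(open('c.pkl','rb'));s=fix(d['scene']);t=fix(d['side'])
k=atz(c,168,97,.126);print('knobtop',k,'scene',proj(s,k),'side',proj(t,k))
print('tri w-scene',tri(ray(c,171,97),ray(s,228,227)),'w-side',tri(ray(c,171,97),ray(t,269,240)))
def ang(a,b):
    v=b-a;return np.degrees(np.arctan2(v[1],v[0])),np.linalg.norm(v[:2])
print('bar',ang(atz(c,205,118,.12),atz(c,141,77,.12)))
for n,a,b,z in(('boardend',(186,3),(122,123),.022),('plate',(251,86),(203,161),.08),('front',(122,123),(330,262),.022),('rail',(240,45),(437,190),.03),('heeltop',(330,146),(282,215),.085)):
    A=atz(c,*a,z);B=atz(c,*b,z);print(n,A.round(4),B.round(4),ang(A,B))
im=c['color']; cv2.imwrite('pics/z2.png',cv2.resize(im[60:220,110:310],None,fx=3.7,fy=3.7,interpolation=2))
E
```

```text
knobtop [0.57891135 0.10340497 0.126     ] scene (np.float64(226.26746531751255), np.float64(219.31073946590394)) side (np.float64(269.84157523664356), np.float64(232.58976375899326))
tri w-scene [0.57699353 0.10393592 0.11109731] w-side [0.57941549 0.10589954 0.10994514]
bar (np.float64(79.2781190955627), np.float64(0.05922350627384869))
boardend [0.6624 0.1425 0.022 ] [0.5218 0.1741 0.022 ] (np.float64(167.33499708445777), np.float64(0.1440922518724572))
plate [0.6124 0.0482 0.08  ] [0.5291 0.0677 0.08  ] (np.float64(166.81998294790282), np.float64(0.08557264848232655))
front [0.5218 0.1741 0.022 ] [ 0.4526 -0.1157  0.022 ] (np.float64(-103.41935608855447), np.float64(0.29797565626791056))
rail [0.6459 0.077  0.03  ] [ 0.5879 -0.19    0.03  ] (np.float64(-102.25046154694087), np.float64(0.2732680081544889))
heeltop [ 0.5902 -0.042   0.085 ] [ 0.5078 -0.0258  0.085 ] (np.float64(168.83553555834553), np.float64(0.08398552434615524))
```

View pics/z2.png

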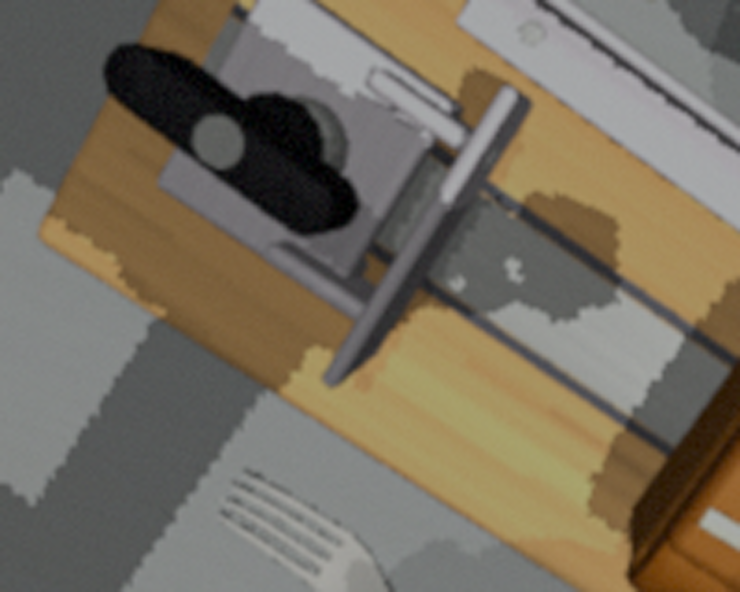

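```bash
python3 -m pendant '[[0.03,0.082,-0.02,0,0,0.09],[0.03,0.082,-0.02,0,0,0.09],[0.03,0.082,-0.02,0,0,0.09],[0.03,0.082,-0.02,0,0,0.09],[0.03,0.082,-0.02,0,0,0.09],[0.03,0.082,-0.04,0,0,0.09],[0.03,0.081,-0.06,0,0,0.09],[0,0,-0.1,0,0,0],[0,0,-0.1,0,0,0],[0,0,-0.1,0,0,0]]'
python3 - <<'E'
from h import *
import pickle
o=ctrl.get_obs();c=wcam(o,snap('wrist','w2.png'));pickle.dump(c,open('w2.pkl','wb'))
print(o['eef_pos'],o['eef_rot'],o['q'],c['xyz'],proj(c,(.579,.1035,.126)))
a=np.radians(79.3);v=np.array([np.cos(a),np.sin(a),0])*.029
for p in(-1,1):print(proj(c,np.array([.579,.1035,.126])+p*v))
E
```

```text
time_s: 2.65
eef_pos: [0.5774, 0.1017, 0.1781]
eef_rot: [-0.0, 0.773, 0.634, -0.0]
wrist_force: [-0.5, -0.9, 0.6]
opening: 1.0
grasp_force: 0.0
[0.57744949 0.10168942 0.17813455] [-3.22158440e-04  7.72957701e-01  6.34457367e-01 -3.71326441e-04] [-2.79717394e-02  2.66447156e-01  1.63325121e+00 -6.86905357e-07
  1.24287749e+00  1.68212019e-01] [0.59215791 0.17970623 0.3119666 ] (np.float64(281.7519437882224), np.float64(238.47425173086728))
(np.float64(282.01303758157695), np.float64(281.582543424272))
(np.float64(281.4665714101198), np.float64(191.35740701990224))
```

View pics/w2.png

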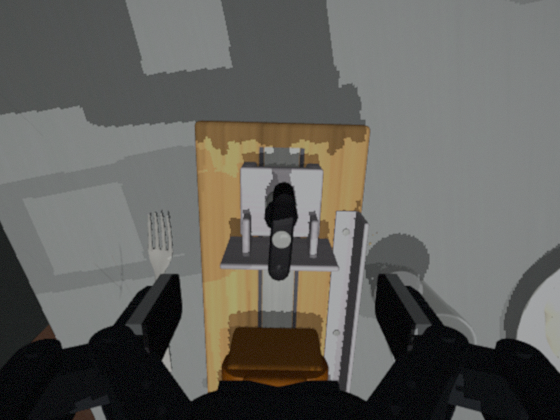

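Dot at (282,240), as predicted; bar ends (285,189) and (279,276): bar is turned about 3° clockwise of the tool. Descend with that correction.

```bash
python3 -m pendant '[[0,0,-0.06,0,0,-0.03],[0,0,-0.07,0,0,0],[0,0,-0.08,0,0,0],[0,0,-0.08,0,0,0],[0,0,-0.05,0,0,0],[0,0,-0.035,0,0,0],[0,0,0,0,0,0],[0,0,0,0,0,0],[0,0,0,0,0,0],[0,0,0,0,0,0]]'
python3 - <<'E'
from h import *
o=ctrl.get_obs();print(o['eef_pos'],o['eef_rot'],o['wrist_force'],o['torque'])
E
python3 -m pendant '[[0,0,0,0,0,0],[0,0,0,0,0,0],[0,0,0,0,0,0],[0,0,0,0,0,0],[0,0,0,0,0,0],[0,0,0,0,0,0],[0,0,0,0,0,0],[0,0,0,0,0,0],[0,0,0,0,0,0],[0,0,0,0,0,0]]' -1
python3 - <<'E'
from h import *
o=ctrl.get_obs();print(o['eef_pos'],o['eef_rot'],o['wrist_force'],o['torque'],o['grasp_force'],o['opening'])
E
```

```text
time_s: 3.95
eef_pos: [0.5781, 0.1017, 0.1047]
eef_rot: [0.0, 0.788, 0.616, 0.0]
wrist_force: [0.4, -0.5, 0.6]
opening: 0.998
grasp_force: 0.0
[0.57810295 0.10166148 0.1046967 ] [2.27781760e-04 7.87735582e-01 6.16013410e-01 2.83676799e-04] [ 0.37813575 -0.46117001  0.58686573] [-0.01573645 -0.04271497 -0.01212609]
time_s: 5.2
eef_pos: [0.5786, 0.1015, 0.1046]
eef_rot: [0.001, 0.788, 0.616, 0.001]
wrist_force: [6.2, -0.8, -2.1]
opening: 0.152
grasp_force: 61.0
[0.57862207 0.10146245 0.10456491] [5.85805823e-04 7.87847497e-01 6.15869765e-01 6.40466998e-04] [ 6.19787701 -0.79512096 -2.13769195] [-0.2011344  -0.79788934 -0.28186719] 60.99152849842994 0.15176835321336762
```

```bash
cat > r.py <<'E'
from h import *
o=ctrl.get_obs();Q=o['eef_rot'];print('pos',o['eef_pos'].round(4),'yaw',np.degrees(2*np.arctan2(Q[2],Q[1])).round(2),'F',o['wrist_force'].round(2),'T',o['torque'].round(3),'g',o['grasp_force'],round(o['opening'],3),'q6',o['q'][5],'t',o['time_s'],'e1',o['joint_efforts'][5].round(3))
E
python3 -m pendant '[[0.004,0,0,0,0,0.09],[0.001,0.001,0.0005,0,0,0.09],[0.001,0.001,0.0005,0,0,0.09],[0.001,0.001,0.0005,0,0,0.08],[0.001,0.001,0.0005,0,0,0.05],[0,0,0,0,0,0],[0,0,0,0,0,0],[0,0,0,0,0,0],[0,0,0,0,0,0],[0,0,0,0,0,0]]' >/dev/null; python3 r.py
```

```text
pos [0.5794 0.1019 0.1047] yaw 111.98 F [ 2.34 -4.7  -1.67] T [-0.926 -0.402  0.039] g 60.79450034881938 0.153 q6 -0.41011421865183095 t 6.45 e1 0.051
```

```bash

python3 -m pendant '[[0.001,-0.002,0.0005,0,0,0.09],[0.001,-0.001,0.0005,0,0,0.09],[0.001,0,0.0005,0,0,0.09],[0.001,0,0.0005,0,0,0.09],[0,0,0.0005,0,0,0.07],[0,0,0,0,0,0],[0,0,0,0,0,0],[0,0,0,0,0,0],[0,0,0,0,0,0],[0,0,0,0,0,0]]' >/dev/null; python3 r.py
python3 - <<'E'
from h import *
o=ctrl.get_obs();c=wcam(o,snap('wrist','w3.png'));t=fix(snap('side','s3.png'));s=fix(snap('scene','sc3.png'))
A=cv2.resize(c['color'][100:400,130:430],(400,400));B=cv2.resize(s['color'][170:300,180:380],(400,260),interpolation=2)
im=np.zeros((400,800,3),np.uint8);im[:,:400]=A;im[:260,400:]=B;cv2.imwrite('pics/m3.png',im)
E
```

```text
pos [0.5801 0.102  0.1051] yaw 150.72 F [ 1.4   0.6  -1.23] T [-0.089 -0.285 -0.025] g 60.778715941033724 0.153 q6 -1.0874096192722793 t 7.7 e1 -0.043
```

View pics/m3.png

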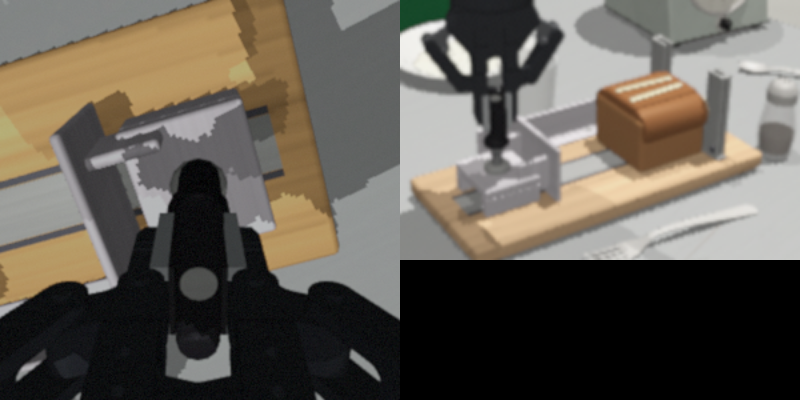

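Bar is held and has turned with the tool (wrist view), stop has not moved. Now estimate the gap to the heel from w2 (heel foot row 330, heel top row 368).

```bash
python3 - <<'E'
from h import *
import pickle
c=pickle.load(open('w2.pkl','rb'));w=pickle.load(open('w1.pkl','rb'))
a=np.radians(77.2);u=np.array([np.cos(a),np.sin(a),0])
k=np.array([.579,.1035,0])@u
for n,cc,p,z in(('foot',c,(275,330),.022),('foot6',c,(275,330),.03),('top',c,(275,368),.088),('top',c,(275,368),.08),('plate',c,(281,268),.08),('w1heel',w,(306,180),.085),('w1heel',w,(306,180),.022),('upr',w,(350,270),.1)):
    print(n,z,(k-.045-atz(cc,*p,z)@u).round(4))
im=np.zeros((500,800,3),np.uint8)
im[:,:400]=cv2.resize(c['color'][250:400,200:320],(400,500));im[:,400:]=cv2.resize(w['color'][130:255,270:370],(400,500));cv2.imwrite('pics/m4.png',im)
E
```

```text
foot 0.022 0.0994
foot6 0.03 0.0933
top 0.088 0.0861
top 0.08 0.0935
plate 0.08 -0.0015
w1heel 0.085 0.0953
w1heel 0.022 0.1077
upr 0.1 0.1862
```

View pics/m4.png

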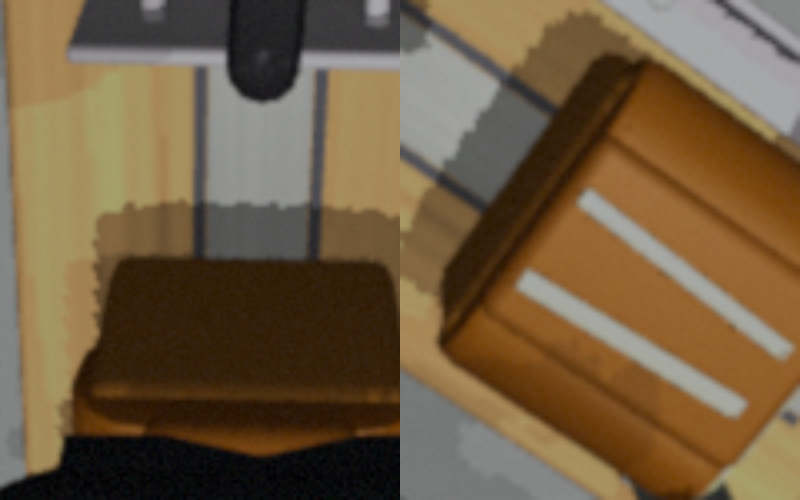

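```bash

python3 -m pendant '[[-0.005,-0.02,0,0,0,0],[-0.01,-0.045,0,0,0,0],[-0.01,-0.045,0,0,0,0],[-0.01,-0.045,0,0,0,0],[-0.01,-0.045,0,0,0,0],[-0.01,-0.045,0,0,0,0],[-0.01,-0.045,0,0,0,0],[-0.01,-0.045,0,0,0,0],[-0.01,-0.045,0,0,0,0],[0,0,0,0,0,0]]' >/dev/null; python3 r.py
```

```text
pos [0.5627 0.0243 0.1051] yaw 150.71 F [-2.31 -3.58 -1.71] T [-0.531  0.247 -0.027] g 60.74743374357723 0.153 q6 -1.2251695212341496 t 9.1 e1 -0.083
```

```bash

python3 -m pendant '[[-0.001,-0.005,0,0,0,0],[-0.001,-0.005,0,0,0,0],[-0.001,-0.005,0,0,0,0],[-0.001,-0.005,0,0,0,0],[-0.001,-0.005,0,0,0,0],[-0.001,-0.005,0,0,0,0],[-0.001,-0.005,0,0,0,0],[-0.001,-0.005,0,0,0,0],[-0.001,-0.005,0,0,0,0],[0,0,0,0,0,0]]' >/dev/null; python3 r.py
python3 -m pendant '[[-0.001,-0.005,0,0,0,0],[-0.001,-0.005,0,0,0,0],[-0.001,-0.005,0,0,0,0],[-0.001,-0.005,0,0,0,0],[0,0,0,0,0,0],[0,0,0,0,0,0],[0,0,0,0,0,0],[0,0,0,0,0,0],[0,0,0,0,0,0],[0,0,0,0,0,0]]' >/dev/null; python3 r.py
python3 - <<'E'
from h import *
s=fix(snap('scene','sc5.png'));t=fix(snap('side','s5.png'))
A=cv2.resize(s['color'][180:290,200:370],(800,518),interpolation=2)
cv2.imwrite('pics/m5.png',A)
E
```

```text
pos [0.5612 0.0167 0.1051] yaw 150.74 F [-3.45  2.59 -1.46] T [ 0.379  0.707 -0.051] g 60.77777435330596 0.153 q6 -1.2415700740793676 t 10.35 e1 -0.018
pos [0.5603 0.0128 0.1051] yaw 150.75 F [-4.35  3.19 -1.32] T [ 0.476  0.781 -0.022] g 60.86398203154454 0.156 q6 -1.2490069018282317 t 11.6 e1 -0.023
```

View pics/m5.png

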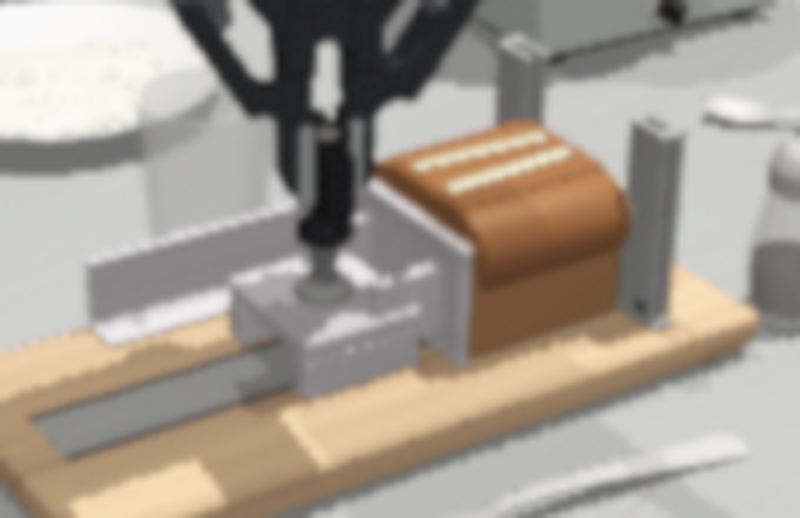

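Stop face is very near or touching the heel; loaf at the uprights. Drag is only ~2 N, so creep on.

```bash

python3 -m pendant '[[-0.001,-0.002,0,0,0,0],[-0.001,-0.002,0,0,0,0],[-0.001,-0.002,0,0,0,0],[-0.001,-0.002,0,0,0,0],[-0.001,-0.002,0,0,0,0],[0,0,0,0,0,0],[0,0,0,0,0,0],[0,0,0,0,0,0],[0,0,0,0,0,0],[0,0,0,0,0,0]]' >/dev/null; python3 r.py

```

```text
pos [0.5597 0.0109 0.1051] yaw 150.75 F [-0.86  2.94 -5.97] T [0.619 0.285 0.019] g 60.1529347527935 0.153 q6 -1.252893109271275 t 12.95 e1 -0.018
```

```bash

python3 -m pendant '[[-0.001,-0.003,0,0,0,0],[0,-0.003,0,0,0,0],[-0.001,-0.003,0,0,0,0],[0,-0.001,0,0,0,0],[0,0,0,0,0,0],[0,0,0,0,0,0],[0,0,0,0,0,0],[0,0,0,0,0,0],[0,0,0,0,0,0],[0,0,0,0,0,0]]' >/dev/null; python3 r.py
python3 -m pendant '[[-0.001,-0.003,0,0,0,0],[0,-0.003,0,0,0,0],[-0.001,-0.003,0,0,0,0],[0,-0.001,0,0,0,0],[0,0,0,0,0,0],[0,0,0,0,0,0],[0,0,0,0,0,0],[0,0,0,0,0,0],[0,0,0,0,0,0],[0,0,0,0,0,0]]' >/dev/null; python3 r.py

```

```text
pos [0.5592 0.0091 0.1051] yaw 150.74 F [ 0.15  4.94 -6.24] T [ 0.9    0.17  -0.045] g 60.06497659008346 0.152 q6 -1.2566479448187828 t 14.2 e1 -0.022
pos [0.5591 0.0087 0.1051] yaw 150.74 F [ 0.82 11.25 -7.16] T [ 2.011 -0.206 -0.026] g 59.92878090649356 0.15 q6 -1.2603841005816556 t 15.45 e1 -0.03
```

Contact felt: loaf is seated on the gate, about 8 N. Ease off about 1 mm of commanded push and start tightening.

```bash

python3 -m pendant '[[0,0.005,-0.002,0,0,-0.04],[-0.001,0,-0.0005,0,0,-0.08],[-0.001,0,-0.0005,0,0,-0.08],[-0.001,0,-0.0005,0,0,-0.08],[-0.001,0,-0.0005,0,0,-0.08],[-0.001,-0.001,-0.0005,0,0,-0.08],[-0.001,-0.001,-0.0005,0,0,-0.08],[-0.001,0,-0.0005,0,0,-0.08],[0,0,0,0,0,-0.04],[0,0,0,0,0,0]]' >/dev/null; python3 r.py

```

```text
pos [0.5583 0.0085 0.1045] yaw 93.1 F [ 2.15  9.63 -5.5 ] T [ 1.581 -0.148 -0.086] g 60.18269328072975 0.155 q6 -0.25378446887421224 t 16.7 e1 0.219
```

```bash

python3 -m pendant '[[-0.001,0.002,-0.0005,0,0,-0.04],[-0.001,0.001,-0.0005,0,0,-0.04],[-0.001,0,-0.0005,0,0,-0.04],[-0.001,0,-0.0005,0,0,-0.04],[0,0,0,0,0,-0.02],[0,0,0,0,0,0],[0,0,0,0,0,0],[0,0,0,0,0,0],[0,0,0,0,0,0],[0,0,0,0,0,0]]' >/dev/null; python3 r.py

```

```text
pos [0.5579 0.0087 0.1043] yaw 76.93 F [ 3.17  7.49 -6.32] T [ 1.356 -0.315 -0.061] g 60.161160395882405 0.154 q6 0.029071315431244447 t 17.95 e1 -0.047
```

```bash

python3 -m pendant '[[0,0.001,-0.0005,0,0,-0.04],[0,0,-0.0005,0,0,-0.04],[0,0,-0.0005,0,0,-0.04],[0,0,0,0,0,0],[0,0,0,0,0,0],[0,0,0,0,0,0],[0,0,0,0,0,0],[0,0,0,0,0,0],[0,0,0,0,0,0],[0,0,0,0,0,0]]' >/dev/null; python3 r.py
python3 -m pendant '[[0,0.001,-0.0005,0,0,-0.04],[0,0,-0.0005,0,0,-0.04],[0,0,-0.0005,0,0,-0.02],[0,0,0,0,0,0],[0,0,0,0,0,0],[0,0,0,0,0,0],[0,0,0,0,0,0],[0,0,0,0,0,0],[0,0,0,0,0,0],[0,0,0,0,0,0]]' >/dev/null; python3 r.py

```

```text
pos [0.5578 0.0087 0.1042] yaw 66.13 F [ 1.96  6.8  -4.35] T [ 1.367 -0.088 -0.074] g 60.447008236617066 0.157 q6 0.21791954480801665 t 19.2 e1 -0.052
pos [0.5578 0.0088 0.1041] yaw 57.15 F [-0.27  6.15 -1.54] T [1.308 0.145 0.11 ] g 60.693920813819204 0.15 q6 0.3751437703934 t 20.45 e1 0.066
```

```bash

python3 -m pendant '[[0,0.001,-0.0005,0,0,-0.04],[0,0,-0.0005,0,0,-0.04],[0,0,0,0,0,0],[0,0,0,0,0,0],[0,0,0,0,0,0],[0,0,0,0,0,0],[0,0,0,0,0,0],[0,0,0,0,0,0],[0,0,0,0,0,0],[0,0,0,0,0,0]]' >/dev/null; python3 r.py

```

```text
pos [0.5577 0.0089 0.1041] yaw 49.96 F [-0.25  7.13 -0.43] T [1.259 0.324 0.065] g 60.89314601111937 0.154 q6 0.5011280544942138 t 21.7 e1 0.108
```

```bash

python3 -m pendant '[[0,0.001,-0.0005,0,0,-0.04],[0,0,-0.0005,0,0,-0.04],[0,0,0,0,0,-0.02],[0,0,0,0,0,0],[0,0,0,0,0,0],[0,0,0,0,0,0],[0,0,0,0,0,0],[0,0,0,0,0,0],[0,0,0,0,0,0],[0,0,0,0,0,0]]' >/dev/null; python3 r.py

```

```text
pos [0.5576 0.0091 0.1041] yaw 40.99 F [-2.02  5.91  1.59] T [1.223 0.476 0.312] g 61.08546728649344 0.158 q6 0.6582084800674631 t 22.95 e1 0.315
```

```bash

python3 -m pendant '[[0,0.001,0,0,0,-0.02],[0,0,-0.0005,0,0,-0.02],[0,0,0,0,0,0],[0,0,0,0,0,0],[0,0,0,0,0,0],[0,0,0,0,0,0],[0,0,0,0,0,0],[0,0,0,0,0,0],[0,0,0,0,0,0],[0,0,0,0,0,0]]' >/dev/null; python3 r.py

```

```text
pos [0.5577 0.009  0.1041] yaw 37.4 F [-1.84  4.09  2.06] T [1.034 0.527 0.37 ] g 61.28773819466005 0.156 q6 0.7212457593927947 t 24.2 e1 0.366
```

```bash

python3 -m pendant '[[0,0,0,0,0,-0.02],[0,0,-0.0005,0,0,-0.02],[0,0,0,0,0,-0.02],[0,0,0,0,0,0],[0,0,0,0,0,0],[0,0,0,0,0,0],[0,0,0,0,0,0],[0,0,0,0,0,0],[0,0,0,0,0,0],[0,0,0,0,0,0]]' >/dev/null; python3 r.py

```

```text
pos [0.5576 0.0091 0.1041] yaw 32.0 F [-3.39  5.93  4.23] T [1.05  0.598 0.42 ] g 61.40587692023473 0.151 q6 0.8154913917309581 t 25.45 e1 0.378
```

```bash

python3 -m pendant '[[0,0,0,0,0,-0.02],[0,0,-0.0005,0,0,-0.02],[0,0,0,0,0,0],[0,0,0,0,0,0],[0,0,0,0,0,0],[0,0,0,0,0,0],[0,0,0,0,0,0],[0,0,0,0,0,0],[0,0,0,0,0,0],[0,0,0,0,0,0]]' >/dev/null; python3 r.py
python3 - <<'E'
from h import *
o=ctrl.get_obs();c=wcam(o,snap('wrist','w6.png'));s=snap('scene','sc6.png')
im=np.zeros((450,800,3),np.uint8);im[:400,:400]=cv2.resize(c['color'][100:400,130:430],(400,400));im[:300,400:]=cv2.resize(s['color'][190:280,210:330],(400,300),interpolation=2);cv2.imwrite('pics/m6.png',im)
E
python3 r.py
```

```text
pos [0.5576 0.0091 0.1041] yaw 28.41 F [-3.58  3.82  4.39] T [1.142 0.626 0.44 ] g 61.548818424053025 0.149 q6 0.8782501459247427 t 26.7 e1 0.423
pos [0.5576 0.0091 0.1041] yaw 28.41 F [-2.96  6.35  4.24] T [1.11  0.729 0.429] g 61.5496908725072 0.153 q6 0.8782435395685019 t 26.8 e1 0.423
```

View pics/m6.png

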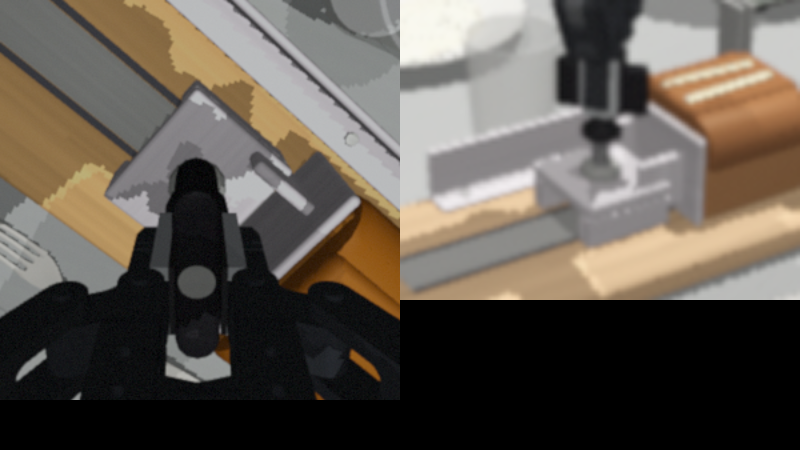

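Bar still squarely held, stop against the heel, torque 0.43 N m: hand-tight. Release with a small opening and rise.

```bash

python3 -m pendant '[[0,0,0,0,0,0],[0,0,0,0,0,0],[0,0,0,0,0,0],[0,0,0,0,0,0],[0,0,0.02,0,0,0],[0,0,0.06,0,0,0],[0,0,0.1,0,0,0],[0,0,0.1,0,0,0],[0,0,0.1,0,0,0],[0,0,0.1,0,0,0]]' -0.3; 
python3 -m pendant '[[0,0,0.1,0,0,0],[0,0,0.1,0,0,0],[0,0,0.1,0,0,0],[0,0,0,0,0,0],[0,0,0,0,0,0],[0,0,0,0,0,0],[0,0,0,0,0,0],[0,0,0,0,0,0],[0,0,0,0,0,0],[0,0,0,0,0,0]]' >/dev/null; python3 r.py
python3 - <<'E'
from h import *
import pickle
o=ctrl.get_obs();c=wcam(o,snap('wrist','w7.png'));s=snap('scene','sc7.png');pickle.dump(c,open('w7.pkl','wb'))
im=np.zeros((400,800,3),np.uint8);im[:,:533]=cv2.resize(c['color'],(533,400));im[:200,533:]=cv2.resize(s['color'][190:280,210:330],(267,200),interpolation=2);cv2.imwrite('pics/m7.png',im)
E
```

```text
time_s: 28.05
eef_pos: [0.5569, 0.009, 0.2001]
eef_rot: [0.0, 0.97, 0.245, 0.001]
wrist_force: [-0.8, 0.1, 0.1]
opening: 0.347
grasp_force: 0.0
pos [0.5567 0.009  0.2584] yaw 28.35 F [-0.53  0.04  0.59] T [0.014 0.02  0.012] g 0.0 0.35 q6 0.8790914215391926 t 29.3 e1 -0.0
```

View pics/m7.png

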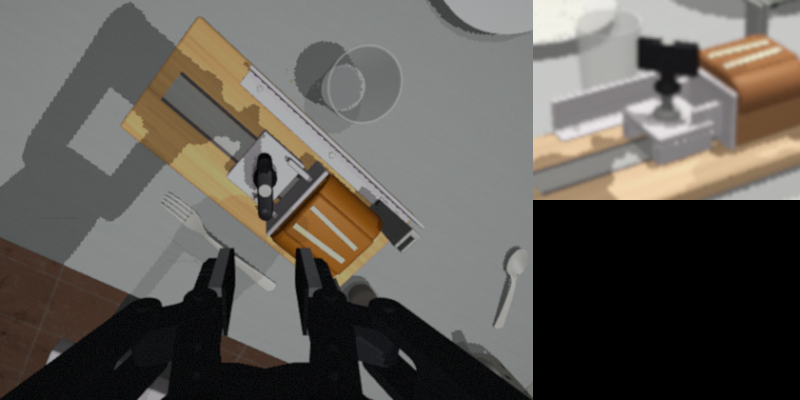

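The bar stayed where it was turned, the plate sits against the heel, and the torque zero reads 0.01, so the 0.43 N m was real. Handing in.

```bash
python3 -c "
from bench import ctrl
print(ctrl.hand_in())"
```

```text
the job is handed in; nothing more can be done
None
```

I handed the job in at about 29 s of the 64 s allowed. I broke the knob loose and backed it off about 1.3 rad, slid the stop up to the loaf's heel with a push of about 8 N, and clamped it again at about 0.43 N m. No verdict came back.

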